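Turn a slide holder face up with a flat lifter

ROBOT

A 6-joint arm with a two-finger parallel gripper is mounted at the origin on a cart in front of the work surface, level with it; the furniture and walls round the work are solid. World frame = base frame: x ahead of the robot, y to its left, z up, the work surface at z = 0. Lengths are in m, angles in rad, forces in N, time in s.
With the tool pointing down it reaches from about 0.4 to 0.825 m from the base axis. Payload 7 kg.
Tool frame: the origin (TCP) lies between the finger pads; the fingertips stand 11 mm ahead of it and the grasp point (between the pads) lies 8 mm behind it; x points along the fingers, z is the direction in which the jaws open and shut, and the axes are right-handed (so a half turn about x gives the same grasp; the last joint's range is limited). The gripper opens to 88 mm and grips with 3 to 60 N. Pads are 19 mm wide; open, the fingers measure 130 mm over their backs; the gripper's body (78 mm by 193 mm) begins 47 mm behind the grasp point.
Start: joints at [1.477, 0.359, 0.012, 0, -1.224, -0.288], TCP at [0.252, 0.626, 0.238] pointing down, gripper open.
Joint ranges: [-3.07, 3.07], [-1.43, 2.12], [-1.02, 1.25], [-3.03, 1.67], [-3.05, -0], [-3.03, 3.03]. Speed limits (rad/s): [2.39, 2.39, 3.01, 3.14, 3.14, 3.14].

INTERFACE

Orientations are given as [roll, pitch, yaw] about the fixed x, y, z axes, in that order (R = Rz(yaw) Ry(pitch) Rx(roll)).
In Python, from station import arm gives the robot as it stands.
- The arm moves only by the tool jog_arm, never from a script. Its argument "motion" is a list of rows, each an object of numbers: "dx", "dy", "dz": the shift along the tool's x, y, z in m; "twist": the turn about the tool's x in degrees. In form: [{"dx": .., "dy": .., "dz": .., "twist": ..}, ...]. A call has 1 to 20 rows; each row is the pose to reach, as a shift and turn from the pose commanded when the call began, along the tool's axes at that moment; what a row does not reach only later rows make up. A row lasts 1/12 s, in which the tool goes at most 41.7 mm and 7.16 degrees, less where a joint would pass 70% of its speed; a pose out of reach is approached as far as the arm can. A call with a gripper value outside its range is refused whole. "gripper" is the finger opening in m, from 0 to 0.0876, set as the call begins (left out, the last holds). The fingers move at their own pace and stop on an object; "newtons" is the grip in N (left out, the last holds). Time passes only in rows, so rows that repeat a pose let the fingers close. It gives the time, the measured TCP pose, the force and the opening at its end, in the units of the state.
- arm.get_state(): the state, without advancing time (a new reading comes with each control period).
- arm.grab_frame(name): name is "side" or "top"; returns the picture (384x512x3 uint8, red, green, blue); there is no depth.
- arm.camera_model(name): a dict with "camera_matrix" (3x3 intrinsics, pixels), "eye" and "attitude" of the camera in the world. Camera axes: x right, y down, z forward; pixel columns grow to the right and rows downward; lengths in m; the calibration is good to about 2 mm. A picture is of the moment at which its call begins. camera_model takes no time and is no camera call.
- arm.job_done(): hands the job in, once; it reports no verdict.
The state is a dict: "t": time; "q": joint angles; "qd": joint speeds; "joint_efforts": joint torques, N m; "eef_pos": TCP position; "ee_rot": TCP orientation; "force": force on the tool from outside, world axes, zero at the start; "moment": the same for the moment, N m; "width": finger opening in m.
Only numpy, scipy, OpenCV 4.12 (cv2) and the standard library are available. Lean on these libraries where they do the work, as an engineer would, in place of code of your own. Each camera call takes 0.05 s, during which the arm holds its last target.

TASK

The slide holder lies face down in front of its turning bed on the work board. Take the lifter out of its stand, lay it flat on its sole on the work board and let go, then take it by its upright grip, slide its blade under the holder's open edge and tip the holder over so that it lies flat on the bed with its glass slides up. Never touch the holder with the gripper, leave the ink tin, dropper bottle and grey stamp alone, and at the end leave the lifter lying flat on its sole on the board or desk, clear of the holder.

Things in the scene. Friction and masses are not known exactly. Their poses are not given: they have to be found in the camera images.
- slide_holder: loose white plastic slide holder, 96 (own x) x 60 (own y) x 9 mm, 60-110 g, face down on the board. Origin: centre of its face side; own z points out of the plain back (up at the start), own y to the bed. A 5 mm plate on a 4 mm high frame along both ends (6 mm wide) and the edge next to the bed (5 mm wide). Glass slides fixed in the face. Starts 4-16 mm off the bed, a little askew
- bed: turning bed fixed on the board: grey slab with dark rubber pad, 136 (own x) x 100 (own y) mm, top 6 mm above the board; rear lip 12 mm above the board. Origin at board level in the middle of its upright front face, which stops the holder; own y points across the bed, away from the holder
- lifter: loose lifter, 160 mm long, 0.10-0.21 kg, at first on its long edge in the stand. Origin: middle of that edge; own x to the blade tip, own z up along its width. Body 8 mm thick (y -4 to 4), x -80 to 20, z 0 to 50 mm; blade 2 mm thick, x 20 to 80, y 2 to 4, z 3 to 47 mm. Flat sole at y = +4 mm. In use it lies on the sole, own y down. Let go leaning 35 degrees to its sole, it falls onto it
- lifter_tip (a point): middle of the front edge of the lifter's blade, on the sole; axes as the lifter
- lifter_grip (a point): in the middle of the lifter's upright black grip, 34 mm above the sole, 135 mm behind the blade tip; the grip is 40 mm long (own x), 10 mm thick (own z), and ends 48 mm above the sole, 40 mm above the body. Pinch its 10 mm thickness when the lifter lies on its sole; axes as the lifter
- lifter_neck (a point): bare part of the 8 mm body between grip and blade, 8 mm below the upper edge while it stands in the stand; pinch the 8 mm thickness (own y) here to draw it out upwards; axes as the lifter
- lifter_stand: grey stand fixed to the desk, base 165 (own x) x 56 x 4 mm; low walls (17 mm above the desk) hold the lifter's tail, two cheeks (38 mm above the desk, 48 to 62 mm along own x) its blade. Origin at desk level in the middle of the base. The lifter's lower edge rests 4 mm above the desk; it is free when lifted 45 mm straight up
- ink_tin: round black ink pad with brass-coloured cover, 64 mm across, 21 mm high, origin at the centre of its underside; leave it alone
- dropper: small white dropper bottle, 23 mm across, 69 mm high, origin at the centre of its underside; leave it alone
- grey_stamp: round grey self-inking stamp, 52 mm across, 75 mm high, origin at the centre of its underside; leave it alone
- open_edge (a point): on the slide holder: foot of its long edge away from the bed (own y = -30 mm). No frame here: a gap 4 mm high, 84 mm wide leads under the plate, 55 mm deep to the inside of the far frame. Pushed there, the holder slides until it meets the bed's front face and squares up. Raised here, the holder swings up about its edge at the bed and past upright falls over onto the pad
- board: grey laminate work board, fixed on the desk, 310 (x) x 550 (y) x 16 mm, rounded edges; its top is 16 mm above the desk. Origin: centre of its underside. The bed and the slide holder are on it, and it has room for laying down the lifter
Not all that is in view belongs to the job. Of the things shaped like the slide_holder, the white one is meant.

How it is judged:
By the outcome, as a careful person would: the job done as asked, in the order asked, and still so for the second after the job is handed in, with the robot touching nothing.
It also fails if it takes over 61 s, if anything falls off the work surface, if the arm or the gripper's body presses on something with over 40 N, if the wrist force passes 120 N, or if a joint passes its speed limit or range.

## Working session

There is one attempt and no reset: what is moved stays moved. The work goes in short steps, Python scripts to look and compute and a tool call to move; the robot and the scene stay as the last step left them, time stands still between calls to the robot, and variables do not carry over. Pictures are saved under pics/ and viewed, and the job is handed in when it is done.

Besides the shell and the picture viewer there is one more tool, called in YAML: its name, and indented under it one key for each argument. jog_arm: Moves the arm, as the interface text tells. Its arguments: {"type":"object","properties":{"motion":{"type":"array"},"gripper":{"type":"number"},"newtons":{"type":"number"}},"required":["motion"]}

```bash
ls; mkdir -p pics; cat > h.py <<'E'
import numpy as np, cv2
from station import arm
from scipy.spatial.transform import Rotation as Ro
E
python3 - <<'E'
from h import *
s=arm.get_state(); print(s)
for n in("top","side"):
    im=arm.grab_frame(n); cv2.imwrite(f'pics/{n}0.png',im[:,:,::-1]); print(n,arm.camera_model(n))
E
```

```text
pics
{'t': 0.0, 'q': array([ 1.47714541e+00,  3.59351175e-01,  1.10633736e-02, -3.35479848e-04,
       -1.22407536e+00, -2.88093173e-01]), 'qd': array([ 0.00019113,  0.00123554,  0.00142699, -0.00053421,  0.00073415,
       -0.00058472]), 'joint_efforts': array([-2.26565724e-03, -5.82722390e+01,  2.93057907e+01,  6.99756503e+00,
        7.07566258e-03, -1.58204384e-04]), 'eef_pos': array([0.25132262, 0.62597134, 0.23665036]), 'ee_rot': array([ 0.0894916 ,  1.56919805, -1.86316306]), 'force': array([ 0.25868619,  0.40176735, -0.53227929]), 'moment': array([ 0.02514926,  0.06681122, -0.04333942]), 'width': 0.08786509770984727}
top {'camera_matrix': array([[472.24240392,   0.        , 252.06131785],
       [  0.        , 472.24240392, 196.6908357 ],
       [  0.        ,   0.        ,   1.        ]]), 'eye': array([ 0.4493347 , -0.01407576,  1.14755641]), 'attitude': array([-3.03535169e+00,  7.37337115e-04, -1.55436789e+00])}
side {'camera_matrix': array([[394.01825377,   0.        , 259.95030009],
       [  0.        , 394.01825377, 198.86966395],
       [  0.        ,   0.        ,   1.        ]]), 'eye': array([0.50756251, 0.81919145, 0.68691414]), 'attitude': array([-2.21108664, -0.00480683, -3.03222191])}
```

View pics/top0.png

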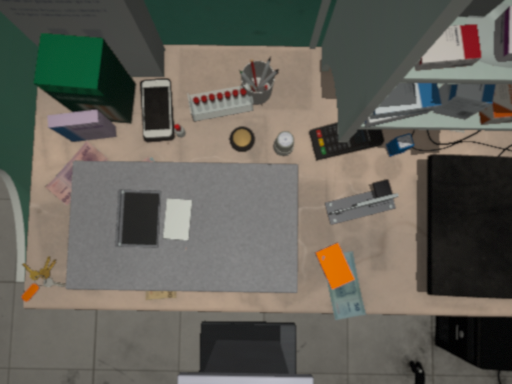

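View pics/side0.png

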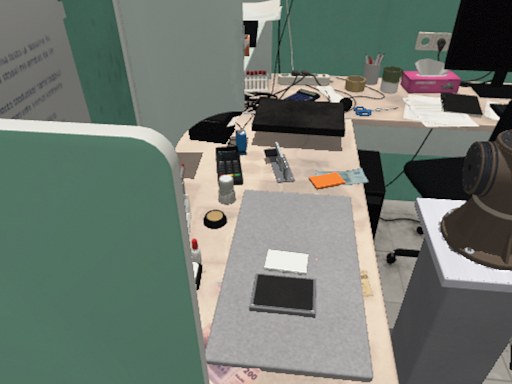

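```bash
cat >> h.py <<'E'
def cam(n):
    m=arm.camera_model(n); return m['camera_matrix'],np.array(m['eye']),Ro.from_euler('xyz',m['attitude']).as_matrix()
def ray(n,uv,z):
    K,e,R=cam(n); d=R@np.linalg.inv(K)@np.array([uv[0],uv[1],1.]); return e+d*(z-e[2])/d[2]
def proj(n,p):
    K,e,R=cam(n); c=K@(R.T@(np.asarray(p,float)-e)); return c[:2]/c[2]
def crop(src,dst,u0,v0,w,h,s):
    im=cv2.imread(src)[v0:v0+h,u0:u0+w]; cv2.imwrite(dst,cv2.resize(im,None,fx=s,fy=s,interpolation=cv2.INTER_CUBIC))
E
python3 - <<'E'
from h import *
crop('pics/top0.png','pics/a.png',100,180,110,75,7)
crop('pics/top0.png','pics/b.png',315,170,90,65,8)
crop('pics/side0.png','pics/c.png',240,240,90,80,7)
crop('pics/side0.png','pics/d.png',250,135,60,55,10)
for p in [(71,161),(299,162),(298,292),(68,291)]: print(ray('top',p,0.016))
E
```

```text
[0.64999216 0.43009363 0.016     ]
[ 0.65655578 -0.12384589  0.016     ]
[ 0.34569034 -0.12331826  0.016     ]
[0.3390598  0.41941614 0.016     ]
```

View pics/a.png

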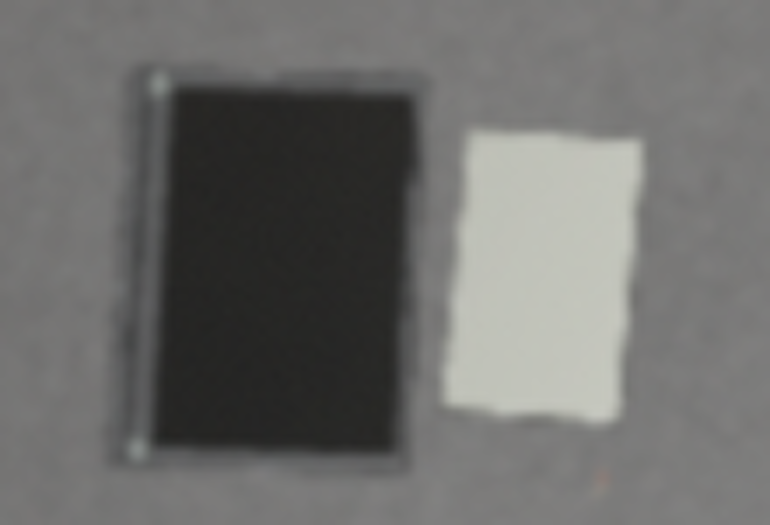

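View pics/b.png

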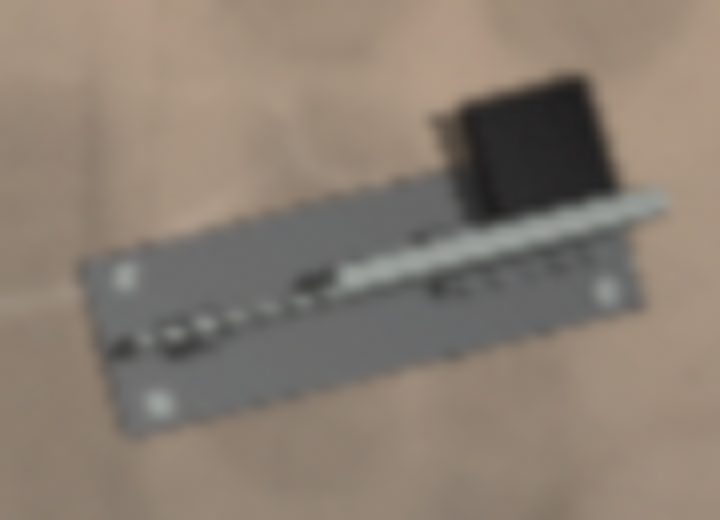

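View pics/c.png

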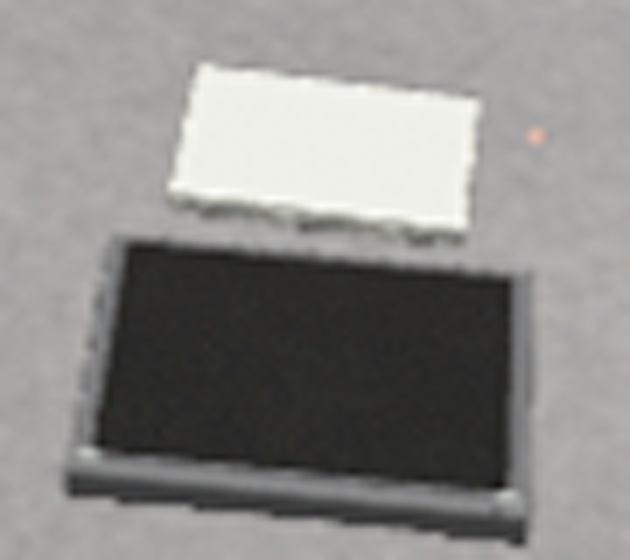

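View pics/d.png

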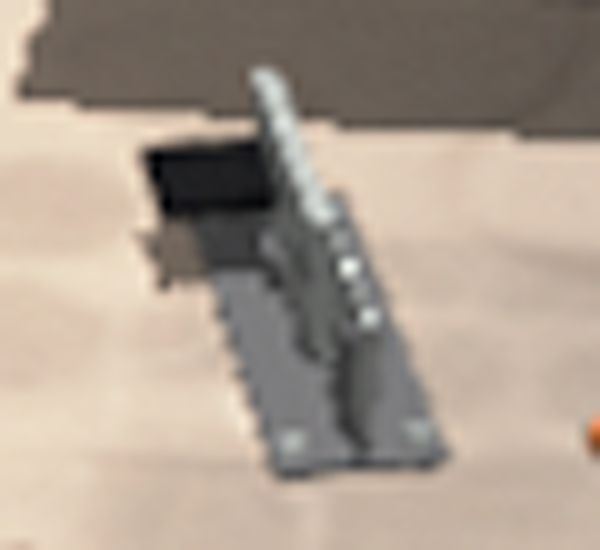

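```bash
python3 - <<'E'
from h import *
A=lambda p:(100+p[0]/7-.0,180+p[1]/7)
B=lambda p:(315+p[0]/8,170+p[1]/8)
C=lambda p:(240+p[0]/7,240+p[1]/7)
D=lambda p:(250+p[0]/10,135+p[1]/10)
f=lambda n,p,z:np.round(ray(n,p,z)[:2],4)
print('bed front top', [f('top',A(p),.022) for p in [(425,80),(408,465)]], 'rear',[f('top',A(p),.028) for p in [(135,68),(112,462)]])
print('bed front side',[f('side',C(p),.022) for p in [(118,240),(530,272)]])
print('holder top',[f('top',A(p),.025) for p in [(468,132),(642,140),(620,422),(444,405)]])
print('holder side',[f('side',C(p),.025) for p in [(205,65),(480,98),(465,228),(170,190)]])
print('stand base top',[f('top',B(p),.004) for p in [(80,262),(125,437),(645,305)]])
print('lifter upper edge top', [f('top',B(p),.054) for p in [(666,200),(340,278)]],'blade tip',f('top',B((175,337)),.051))
print('side upper', [f('side',D(p),.054) for p in [(265,72),(325,210)]],'bl tip',f('side',D((372,320)),.051))
print('grip top corners', [f('top',B(p),.034) for p in [(462,108),(583,75)]])
s=arm.get_state();R=Ro.from_euler('xyz',s['ee_rot']).as_matrix();print(R.round(3))
E
```

```text
bed front top [array([0.5785, 0.2082]), array([0.4471, 0.2091])] rear [array([0.5803, 0.3061]), array([0.4465, 0.3076])]
bed front side [array([0.5777, 0.2144]), array([0.4463, 0.213 ])]
holder top [array([0.5605, 0.1922]), array([0.5587, 0.1327]), array([0.4628, 0.1373]), array([0.4675, 0.197 ])]
holder side [array([0.557 , 0.1344]), array([0.4631, 0.1397]), array([0.4672, 0.1994]), array([0.5631, 0.1937])]
stand base top [array([ 0.5593, -0.1888]), array([ 0.5064, -0.2024]), array([ 0.549 , -0.3603])]
lifter upper edge top [array([ 0.5755, -0.3517]), array([ 0.5511, -0.2567])] blade tip [ 0.5334 -0.2093]
side upper [array([ 0.577 , -0.3463]), array([ 0.5514, -0.2585])] bl tip [ 0.5333 -0.2   ]
grip top corners [array([ 0.6043, -0.2977]), array([ 0.6148, -0.3338])]
[[-0.     0.928 -0.373]
 [-0.001 -0.373 -0.928]
 [-1.     0.     0.002]]
```

```bash
cat >> h.py <<'E'
def togo(p,yz=None):
    "p target TCP; yz = wanted tool-z heading deg. prints dx,dy,dz,twist"
    s=arm.get_state(); R=Ro.from_euler('xyz',s['ee_rot']).as_matrix(); d=R.T@(np.asarray(p)-s['eef_pos'])
    h=np.degrees(np.arctan2(R[1,2],R[0,2])); tw=None if yz is None else -((yz-h+180)%360-180)
    print('t',round(s['t'],2),'pos',s['eef_pos'].round(4),'head',round(h,2),'d',d.round(4),'twist',tw,'q',np.round(s['q'],2),'F',np.round(s['force'],1),'w',round(s['width'],4))
def pic(n,name,box=None,s=1):
    im=arm.grab_frame(n)
    if box: u,v,w,h=box; im=im[v:v+h,u:u+w]
    cv2.imwrite('pics/'+name,cv2.resize(im,None,fx=s,fy=s,interpolation=cv2.INTER_CUBIC)[:,:,::-1])
E
python3 -c "
from h import *
togo([.5586,-.2865,.16],-164.8)"
```

```text
t 0.1 pos [0.2514 0.626  0.2367] head -111.88 d [0.0779 0.6252 0.7321] twist 52.91653819935283 q [ 1.48  0.36  0.01 -0.   -1.22 -0.29] F [-0.2  0.7  0.7] w 0.0876
```

jog_arm:
  motion:
    - {"dy": 0.313,"dz": 0.366,"twist": 27}
    - {"dy": 0.313,"dz": 0.366,"twist": 27}
    - {"dy": 0.313,"dz": 0.366,"twist": 27}
    - {"dy": 0.313,"dz": 0.366,"twist": 27}
    - {"dy": 0.313,"dz": 0.366,"twist": 27}
    - {"dy": 0.313,"dz": 0.366,"twist": 27}
    - {"dy": 0.313,"dz": 0.366,"twist": 27}
    - {"dy": 0.313,"dz": 0.366,"twist": 27}
    - {"dy": 0.313,"dz": 0.366,"twist": 27}
    - {"dy": 0.313,"dz": 0.366,"twist": 27}
    - {"dy": 0.313,"dz": 0.366,"twist": 27}
    - {"dy": 0.313,"dz": 0.366,"twist": 27}
    - {"dy": 0.313,"dz": 0.366,"twist": 27}
    - {"dy": 0.313,"dz": 0.366,"twist": 27}
    - {"dy": 0.313,"dz": 0.366,"twist": 27}

```text
invalid input
```

```bash
python3 -c "
from h import *
togo([.5586,-.2865,.12],-164.8)"
```

```text
t 0.1 pos [0.2514 0.626  0.2367] head -111.88 d [0.1179 0.6252 0.732 ] twist 52.91653819935283 q [ 1.48  0.36  0.01 -0.   -1.22 -0.29] F [-0.2  0.7  0.7] w 0.0876
```

jog_arm:
  motion:
    - {"dx": 0,"dy": 0.313,"dz": 0.366,"twist": 27}
    - {"dx": 0,"dy": 0.313,"dz": 0.366,"twist": 27}
    - {"dx": 0,"dy": 0.313,"dz": 0.366,"twist": 27}
    - {"dx": 0,"dy": 0.313,"dz": 0.366,"twist": 27}
    - {"dx": 0,"dy": 0.313,"dz": 0.366,"twist": 27}
    - {"dx": 0,"dy": 0.313,"dz": 0.366,"twist": 27}
    - {"dx": 0,"dy": 0.313,"dz": 0.366,"twist": 27}
    - {"dx": 0,"dy": 0.313,"dz": 0.366,"twist": 27}
    - {"dx": 0,"dy": 0.313,"dz": 0.366,"twist": 27}
    - {"dx": 0,"dy": 0.313,"dz": 0.366,"twist": 27}
    - {"dx": 0,"dy": 0.313,"dz": 0.366,"twist": 27}
    - {"dx": 0,"dy": 0.313,"dz": 0.366,"twist": 27}
    - {"dx": 0,"dy": 0.313,"dz": 0.366,"twist": 27}
    - {"dx": 0,"dy": 0.313,"dz": 0.366,"twist": 27}

```text
t: 1.27
eef_pos: [0.4057, 0.1688, 0.2375]
ee_rot: [-1.686, 1.571, 2.171]
force: [0.3, 0.9, -0.1]
width: 0.0878
```

```bash
python3 -c "
from h import *
togo([.5586,-.2865,.12],-164.8)"
```

```text
t 1.27 pos [0.4057 0.1688 0.2375] head -139.04 d [0.1174 0.4441 0.183 ] twist 25.759304835180018 q [ 0.85 -0.04 -0.48 -0.   -1.14 -0.13] F [ 0.3  0.9 -0.1] w 0.0878
```

jog_arm:
  motion:
    - {"dx": 0,"dy": 0.444,"dz": 0.183,"twist": 25.8}
    - {"dx": 0,"dy": 0.444,"dz": 0.183,"twist": 25.8}
    - {"dx": 0,"dy": 0.444,"dz": 0.183,"twist": 25.8}
    - {"dx": 0,"dy": 0.444,"dz": 0.183,"twist": 25.8}
    - {"dx": 0,"dy": 0.444,"dz": 0.183,"twist": 25.8}
    - {"dx": 0,"dy": 0.444,"dz": 0.183,"twist": 25.8}
    - {"dx": 0,"dy": 0.444,"dz": 0.183,"twist": 25.8}
    - {"dx": 0,"dy": 0.444,"dz": 0.183,"twist": 25.8}
    - {"dx": 0,"dy": 0.444,"dz": 0.183,"twist": 25.8}
    - {"dx": 0,"dy": 0.444,"dz": 0.183,"twist": 25.8}
    - {"dx": 0,"dy": 0.444,"dz": 0.183,"twist": 25.8}
    - {"dx": 0,"dy": 0.444,"dz": 0.183,"twist": 25.8}
    - {"dx": 0.117,"dy": 0.444,"dz": 0.183,"twist": 25.8}
    - {"dx": 0.117,"dy": 0.444,"dz": 0.183,"twist": 25.8}
    - {"dx": 0.117,"dy": 0.444,"dz": 0.183,"twist": 25.8}
    - {"dx": 0.117,"dy": 0.444,"dz": 0.183,"twist": 25.8}
  gripper: 0.05

```text
t: 2.6
eef_pos: [0.5558, -0.2825, 0.1126]
ee_rot: [-0.594, 1.558, 2.815]
force: [-1.7, 0.7, -1.4]
width: 0.0499
```

```bash
python3 -c "
from h import *
togo([.5586,-.2865,.038],-164.8)
pic('top','t1.png',(300,150,130,100),6);pic('side','s1.png',(200,90,130,100),6)"
```

```text
t 2.6 pos [ 0.5558 -0.2825  0.1126] head -164.73 d [ 0.0745  0.0052 -0.0025] twist 0.07476703710972288 q [-0.16  0.39 -0.25 -0.   -0.94  0.43] F [-1.7  0.7 -1.4] w 0.0499
```

View pics/t1.png

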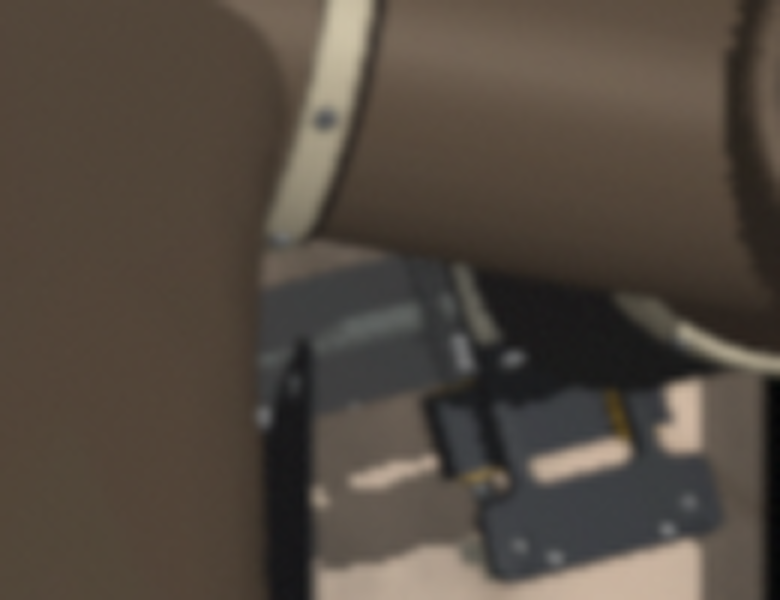

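View pics/s1.png

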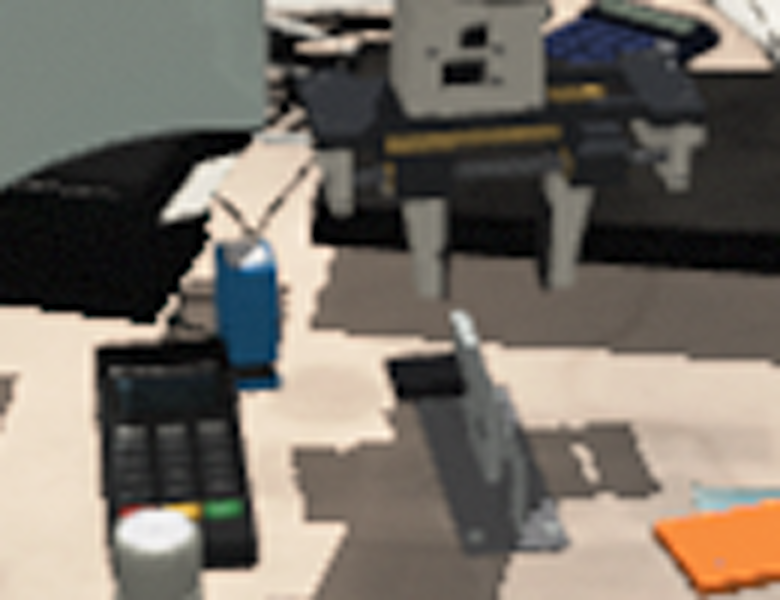

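```bash
python3 -c "
from h import *
togo([.5586,-.2865,.038],-164.8)"
```

```text
t 2.7 pos [ 0.56   -0.2841  0.12  ] head -164.59 d [0.082  0.002  0.0017] twist 0.20565383427464212 q [-0.16  0.38 -0.24  0.   -0.95  0.43] F [ 0.5 -0.3  1.1] w 0.0498
```

jog_arm:
  motion:
    - {"dx": 0.02,"dy": 0.002,"dz": 0.0015,"twist": 0.2}
    - {"dx": 0.045,"dy": 0.002,"dz": 0.0015,"twist": 0.2}
    - {"dx": 0.07,"dy": 0.002,"dz": 0.0015,"twist": 0.2}
    - {"dx": 0.082,"dy": 0.002,"dz": 0.0015,"twist": 0.2}
    - {"dx": 0.082,"dy": 0.002,"dz": 0.0015,"twist": 0.2}
    - {"dx": 0.082,"dy": 0.002,"dz": 0.0015,"twist": 0.2}

```text
t: 3.2
eef_pos: [0.5602, -0.2871, 0.0403]
ee_rot: [2.361, 1.569, -0.515]
force: [0.3, -0.2, -0.6]
width: 0.0503
```

```bash
python3 -c "
from h import *
togo([.5586,-.2865,.038],-164.8)
pic('side','s2.png',(230,100,100,75),7)"
```

```text
t 3.2 pos [ 0.5602 -0.2871  0.0403] head -164.81 d [ 0.0023 -0.001   0.0014] twist -0.012566458224597454 q [-0.16  0.47 -0.32  0.   -0.78  0.43] F [ 0.3 -0.2 -0.6] w 0.0503
```

View pics/s2.png

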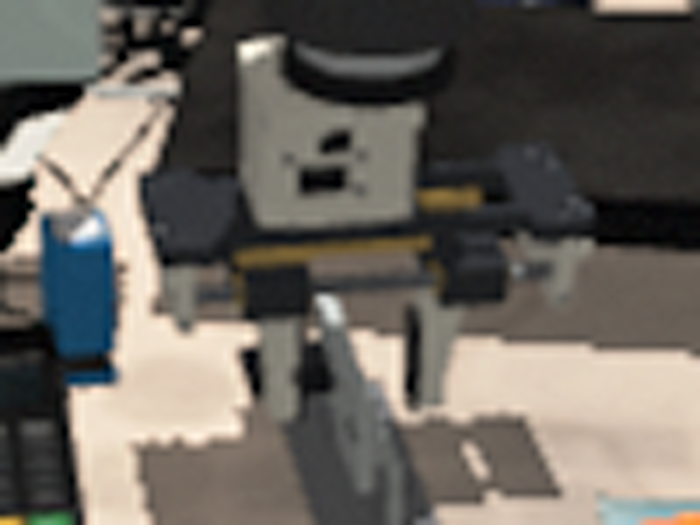

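jog_arm:
  motion:
    - {"dx": 0.002,"dy": 0,"dz": 0,"twist": 0}
    - {"dx": 0.002,"dy": 0,"dz": 0,"twist": 0}
    - {"dx": 0.002,"dy": 0,"dz": 0,"twist": 0}
    - {"dx": 0.002,"dy": 0,"dz": 0,"twist": 0}
    - {"dx": 0.002,"dy": 0,"dz": 0,"twist": 0}
    - {"dx": 0.002,"dy": 0,"dz": 0,"twist": 0}
  gripper: 0
  newtons: 40

```text
t: 3.75
eef_pos: [0.5589, -0.2871, 0.0368]
ee_rot: [2.48, 1.571, -0.398]
force: [0.2, 0.7, -0.3]
width: 0.0157
```

```bash
python3 -c "
from h import *
togo([.5586,-.2865,.2],180)"
```

```text
t 3.75 pos [ 0.5589 -0.2871  0.0368] head -164.88 d [-1.632e-01 -7.000e-04  1.000e-04] twist 15.123916675614169 q [-0.16  0.47 -0.32  0.   -0.78  0.43] F [ 0.2  0.7 -0.3] w 0.0157
```

Still closing; wait, then lift straight up.

jog_arm:
  motion:
    - {"dx": 0,"dy": 0,"dz": 0,"twist": 0}
    - {"dx": 0,"dy": 0,"dz": 0,"twist": 0}
    - {"dx": 0,"dy": 0,"dz": 0,"twist": 0}
    - {"dx": 0,"dy": 0,"dz": 0,"twist": 0}

```text
t: 4.08
eef_pos: [0.5591, -0.2871, 0.0366]
ee_rot: [2.669, 1.57, -0.208]
force: [1.6, 0.0, -0.6]
width: 0.0076
```

jog_arm:
  motion:
    - {"dx": -0.012,"dy": 0,"dz": 0,"twist": 0}
    - {"dx": -0.03,"dy": 0,"dz": 0,"twist": 0}
    - {"dx": -0.05,"dy": 0,"dz": 0,"twist": 0}
    - {"dx": -0.075,"dy": 0,"dz": 0,"twist": 0}
    - {"dx": -0.1,"dy": 0,"dz": 0,"twist": 0}
    - {"dx": -0.1,"dy": 0,"dz": 0,"twist": 0}

```text
t: 4.58
eef_pos: [0.5611, -0.288, 0.142]
ee_rot: [2.498, 1.564, -0.379]
force: [0.9, -0.2, -0.6]
width: 0.0078
```

```bash
python3 -c "
from h import *
togo([.51,-.05,.1368],180)
pic('side','s3.png',(200,70,130,110),6)"
```

```text
t 4.58 pos [ 0.5611 -0.288   0.142 ] head -164.82 d [ 0.0042 -0.2431 -0.013 ] twist 15.17746591060154 q [-0.16  0.36 -0.22  0.   -0.98  0.43] F [ 0.9 -0.2 -0.6] w 0.0078
```

View pics/s3.png

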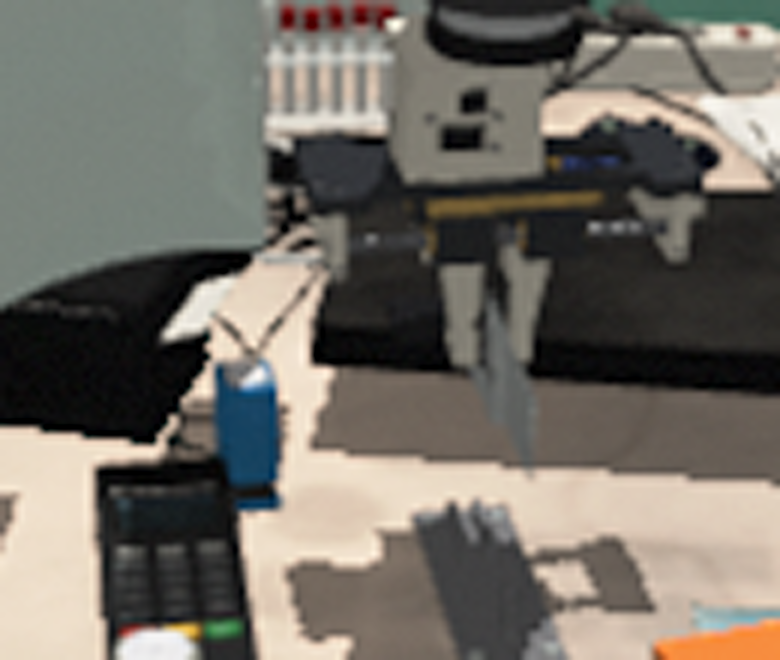

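```bash
python3 -c "
from h import *
togo([.535,-.02,.115],180)"
```

```text
t 4.63 pos [ 0.5602 -0.2875  0.1395] head -164.86 d [ 0.0241 -0.2648 -0.0455] twist 15.138672905434305 q [-0.16  0.36 -0.23  0.   -0.98  0.43] F [-1.   0.2 -1.7] w 0.0075
```

jog_arm:
  motion:
    - {"dx": 0.0,"dy": -0.03,"dz": -0.005,"twist": 2}
    - {"dx": 0.0,"dy": -0.06,"dz": -0.01,"twist": 4}
    - {"dx": 0.0,"dy": -0.09,"dz": -0.015,"twist": 6}
    - {"dx": 0.0,"dy": -0.12,"dz": -0.02,"twist": 8}
    - {"dx": 0.0,"dy": -0.15,"dz": -0.025,"twist": 10}
    - {"dx": 0.0,"dy": -0.18,"dz": -0.03,"twist": 12}
    - {"dx": 0.005,"dy": -0.21,"dz": -0.036,"twist": 13}
    - {"dx": 0.01,"dy": -0.235,"dz": -0.042,"twist": 14}
    - {"dx": 0.018,"dy": -0.255,"dz": -0.045,"twist": 15}
    - {"dx": 0.024,"dy": -0.265,"dz": -0.0455,"twist": 15.1}
    - {"dx": 0.024,"dy": -0.265,"dz": -0.0455,"twist": 15.1}
    - {"dx": 0.024,"dy": -0.265,"dz": -0.0455,"twist": 15.1}

```text
t: 5.63
eef_pos: [0.5328, -0.0194, 0.1117]
ee_rot: [0.301, 1.569, -2.839]
force: [0.2, -0.2, -1.3]
width: 0.0076
```

```bash
python3 -c "
from h import *
togo([.535,-.02,.055],180)
pic('side','s4.png',(200,110,150,130),5)"
```

```text
t 5.63 pos [ 0.5328 -0.0194  0.1117] head -179.89 d [ 0.0567  0.0006 -0.0023] twist 0.11337206909001907 q [ 0.33  0.25 -0.47 -0.   -0.86 -0.33] F [ 0.2 -0.2 -1.3] w 0.0076
```

View pics/s4.png

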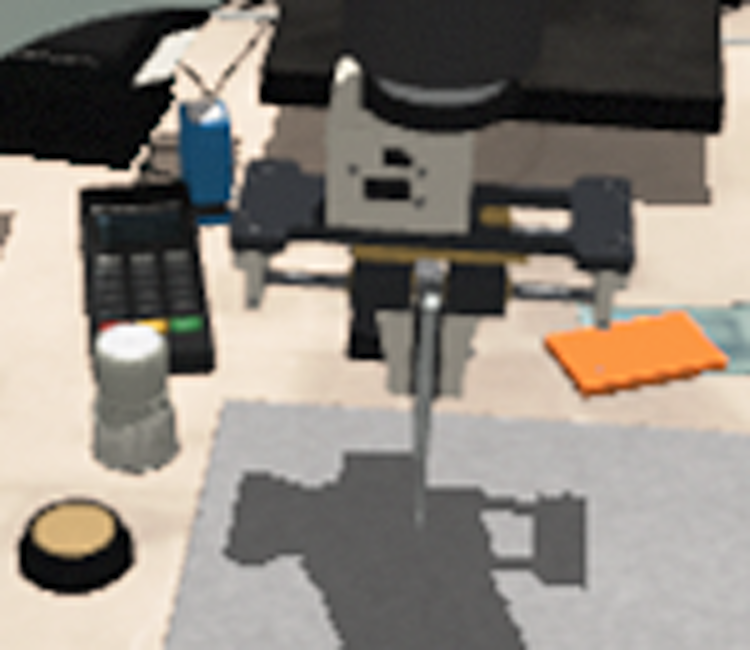

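jog_arm:
  motion:
    - {"dx": 0.015,"dy": 0.0,"dz": 0,"twist": 0}
    - {"dx": 0.035,"dy": 0.0,"dz": 0,"twist": 0}
    - {"dx": 0.05,"dy": 0.0,"dz": 0,"twist": 0}
    - {"dx": 0.058,"dy": 0.0,"dz": 0,"twist": 0}
    - {"dx": 0.06,"dy": 0.0,"dz": 0,"twist": 0}
    - {"dx": 0.06,"dy": 0.0,"dz": 0,"twist": 0}
    - {"dx": 0.06,"dy": 0.0,"dz": 0,"twist": 0}

```text
t: 6.27
eef_pos: [0.5342, -0.0197, 0.0532]
ee_rot: [-3.126, 1.57, 0.016]
force: [0.0, -0.2, -1.3]
width: 0.0078
```

```bash
python3 -c "
from h import *
togo([.535,-.02,.05],180)
pic('side','s5.png',(200,130,150,130),5)"
```

```text
t 6.27 pos [ 0.5342 -0.0197  0.0532] head -179.99 d [ 0.0032  0.0003 -0.0008] twist 0.007402675990761054 q [ 0.33  0.33 -0.52  0.   -0.72 -0.33] F [ 0.  -0.2 -1.3] w 0.0078
```

View pics/s5.png

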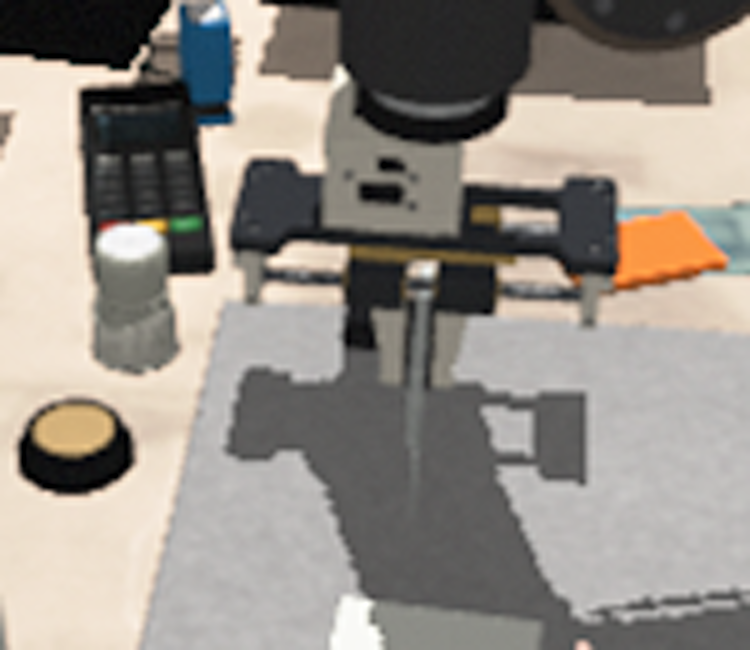

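jog_arm:
  motion:
    - {"dx": 0.0015,"dy": 0.0,"dz": 0,"twist": 0}
    - {"dx": 0.003,"dy": 0.0,"dz": 0,"twist": 0}
    - {"dx": 0.004,"dy": 0.0,"dz": 0,"twist": 0}
    - {"dx": 0.004,"dy": 0.0,"dz": 0,"twist": 0}

```text
t: 6.65
eef_pos: [0.5336, -0.0193, 0.0486]
ee_rot: [-2.711, 1.571, 0.432]
force: [-0.7, -0.1, -1.7]
width: 0.0078
```

jog_arm:
  motion:
    - {"dx": 0.001,"dy": 0.0,"dz": 0,"twist": 0}
    - {"dx": 0.001,"dy": 0.0,"dz": 0,"twist": 0}

```text
t: 6.82
eef_pos: [0.5337, -0.0193, 0.0485]
ee_rot: [2.376, 1.57, -0.765]
force: [-3.8, 0.9, 9.1]
width: 0.0073
```

jog_arm:
  motion:
    - {"dx": -0.0005,"dy": 0,"dz": 0.001,"twist": 0}
    - {"dx": -0.001,"dy": 0,"dz": 0.0035,"twist": 0}
    - {"dx": -0.003,"dy": 0,"dz": 0.006,"twist": 0}
    - {"dx": -0.006,"dy": 0,"dz": 0.0085,"twist": 0}
    - {"dx": -0.009,"dy": 0,"dz": 0.011,"twist": 0}
    - {"dx": -0.012,"dy": 0,"dz": 0.0135,"twist": 0}
    - {"dx": -0.015,"dy": 0,"dz": 0.016,"twist": 0}
    - {"dx": -0.018,"dy": 0,"dz": 0.0185,"twist": 0}
    - {"dx": -0.018,"dy": 0,"dz": 0.021,"twist": 0}
    - {"dx": -0.018,"dy": 0,"dz": 0.021,"twist": 0}
  gripper: 0.05

```text
t: 7.65
eef_pos: [0.5123, -0.0193, 0.0659]
ee_rot: [-2.625, 1.57, 0.517]
force: [-0.4, -0.4, -0.2]
width: 0.0499
```

```bash
python3 -c "
from h import *
togo([.5337,-.02,.066],180)
pic('side','s6.png',(200,130,150,130),5)"
```

```text
t 7.65 pos [ 0.5123 -0.0193  0.0659] head -179.98 d [-0.0001  0.0007 -0.0214] twist 0.023427106586268565 q [ 0.35  0.28 -0.56 -0.   -0.73 -0.35] F [-0.4 -0.4 -0.2] w 0.0499
```

View pics/s6.png

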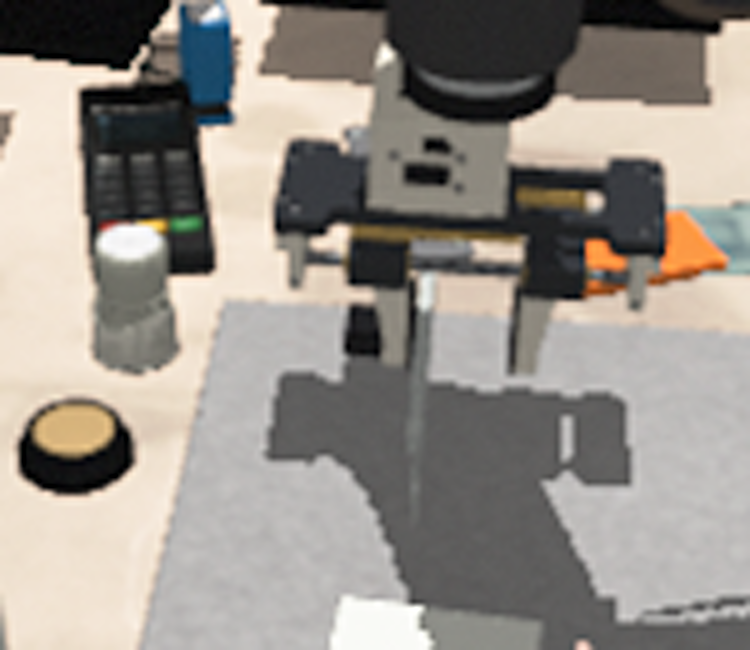

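jog_arm:
  motion:
    - {"dx": 0,"dy": 0,"dz": 0.002,"twist": 0}
    - {"dx": 0,"dy": 0,"dz": 0.005,"twist": 0}
    - {"dx": 0,"dy": 0,"dz": 0.008,"twist": 0}
    - {"dx": 0,"dy": 0,"dz": 0.011,"twist": 0}
    - {"dx": 0,"dy": 0,"dz": 0.013,"twist": 0}

```text
t: 8.12
eef_pos: [0.499, -0.0195, 0.0654]
ee_rot: [0.151, 1.57, -2.99]
force: [-0.8, -0.4, -0.4]
width: 0.0499
```

```bash
python3 -c "
from h import *
togo([.5337,-.02,.066],180)
pic('side','s7.png',(200,130,150,130),5)"
```

```text
t 8.12 pos [ 0.499  -0.0195  0.0654] head -179.98 d [-0.0006  0.0005 -0.0347] twist 0.016249399796038233 q [ 0.36  0.26 -0.59 -0.   -0.72 -0.35] F [-0.8 -0.4 -0.4] w 0.0499
```

View pics/s7.png

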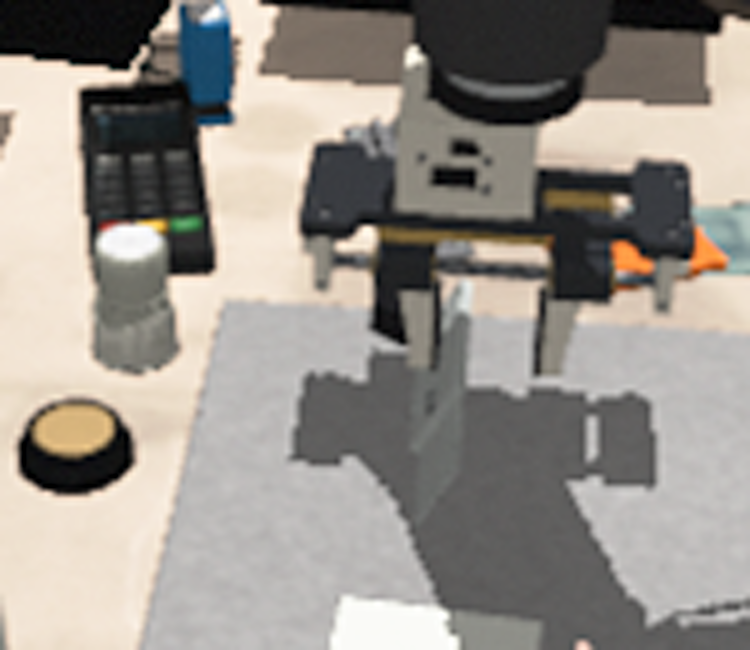

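Tilting nicely toward the sole, no sliding. Continue.

jog_arm:
  motion:
    - {"dx": 0,"dy": 0,"dz": 0.002,"twist": 0}
    - {"dx": 0,"dy": 0,"dz": 0.005,"twist": 0}
    - {"dx": 0,"dy": 0,"dz": 0.008,"twist": 0}
    - {"dx": 0,"dy": 0,"dz": 0.011,"twist": 0}
    - {"dx": 0,"dy": 0,"dz": 0.013,"twist": 0}
    - {"dx": 0,"dy": 0,"dz": 0.013,"twist": 0}

```text
t: 8.67
eef_pos: [0.4861, -0.0194, 0.0656]
ee_rot: [-0.199, 1.571, 2.943]
force: [0.3, 0.1, -0.2]
width: 0.0499
```

```bash
python3 -c "
from h import *
togo([.5337,-.02,.066],180)
pic('side','s8.png',(200,130,150,130),5)"
```

```text
t 8.67 pos [ 0.4861 -0.0194  0.0656] head -179.98 d [-0.0004  0.0006 -0.0476] twist 0.023747241080627646 q [ 0.37  0.24 -0.62 -0.   -0.71 -0.36] F [ 0.3  0.1 -0.2] w 0.0499
```

View pics/s8.png

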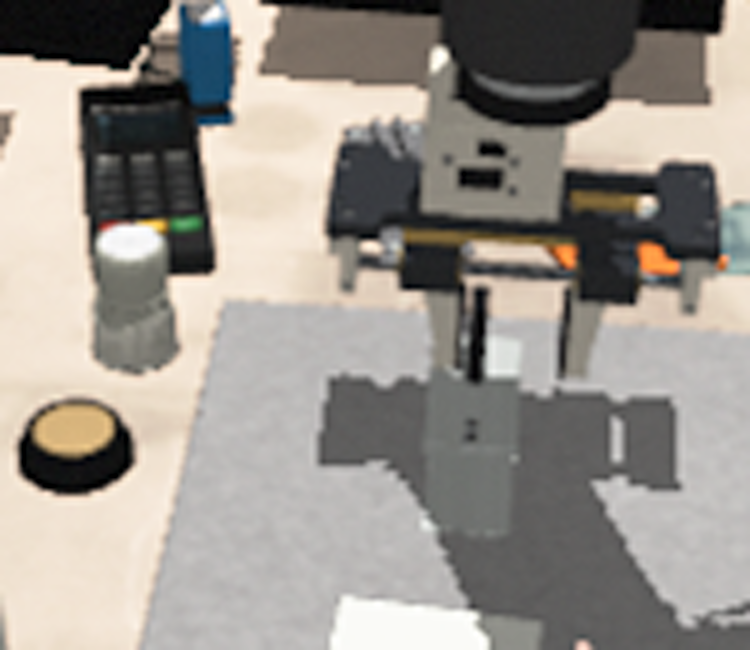

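jog_arm:
  motion:
    - {"dx": -0.03,"dy": 0,"dz": 0,"twist": 0}
    - {"dx": -0.06,"dy": 0,"dz": 0,"twist": 0}
    - {"dx": -0.08,"dy": 0,"dz": 0,"twist": 0}
    - {"dx": -0.08,"dy": 0,"dz": 0,"twist": 0}

```text
t: 9.05
eef_pos: [0.4894, -0.0188, 0.1499]
ee_rot: [-2.943, 1.563, 0.2]
force: [1.1, 0.4, -0.2]
width: 0.0495
```

```bash
python3 -c "
from h import *
pic('side','s9.png',(250,150,90,110),7)
pic('top','t9.png',(190,150,120,100),6)
togo([.5,-.08,.15],180)"
```

```text
t 9.15 pos [ 0.4871 -0.0191  0.1463] head -179.98 d [-0.0037  0.0609 -0.0129] twist 0.01868783209090452 q [ 0.36  0.13 -0.52 -0.   -0.92 -0.36] F [-1.1 -1.  -0.5] w 0.05
```

View pics/s9.png

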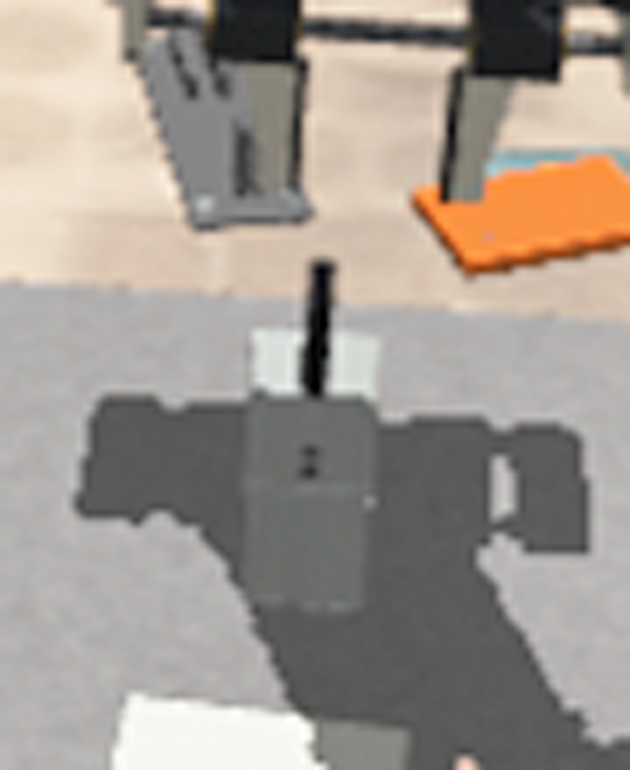

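View pics/t9.png

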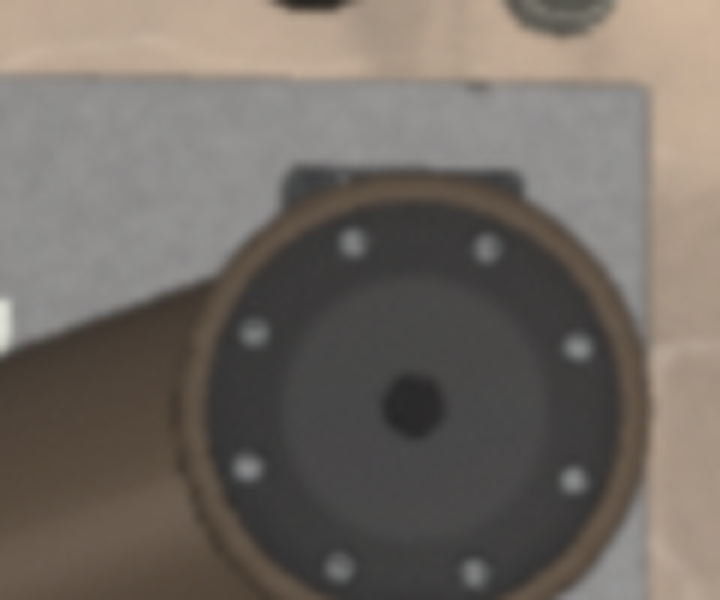

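```bash
python3 -c "
from h import *
S=lambda p:(250+p[0]/7,150+p[1]/7)
f=lambda p,z:ray('side',S(p),z)[:2].round(4)
print('tip',f((246,600),.018),f((364,608),.018))
print('blade root top',f((246,485),.024),f((375,493),.024))
print('tail',f((252,328),.024),f((380,337),.024))
print('grip top near',f((311,267),.064),f((334,267),.064))
print('grip foot near',f((303,393),.024),f((326,395),.024))
"
```

```text
tip [0.5222 0.0738] [0.4797 0.0732]
blade root top [0.5258 0.0161] [0.4774 0.0153]
tail [ 0.5292 -0.0837] [ 0.4775 -0.0836]
grip top near [ 0.5071 -0.0723] [ 0.4981 -0.0733]
grip foot near [ 0.5068 -0.043 ] [ 0.4978 -0.0427]
```

```bash
python3 -c "
from h import *
togo([.5023,-.0615,.043],180)"
```

```text
t 9.15 pos [ 0.4871 -0.0191  0.1463] head -179.98 d [ 0.1033  0.0425 -0.0149] twist 0.01868783209090452 q [ 0.36  0.13 -0.52 -0.   -0.92 -0.36] F [-1.1 -1.  -0.5] w 0.05
```

jog_arm:
  motion:
    - {"dx": 0,"dy": 0.022,"dz": -0.007,"twist": 0}
    - {"dx": 0,"dy": 0.042,"dz": -0.015,"twist": 0}
    - {"dx": 0.02,"dy": 0.0425,"dz": -0.015,"twist": 0}
    - {"dx": 0.05,"dy": 0.0425,"dz": -0.015,"twist": 0}
    - {"dx": 0.075,"dy": 0.0425,"dz": -0.015,"twist": 0}
    - {"dx": 0.09,"dy": 0.0425,"dz": -0.015,"twist": 0}
    - {"dx": 0.1,"dy": 0.0425,"dz": -0.015,"twist": 0}
    - {"dx": 0.103,"dy": 0.0425,"dz": -0.015,"twist": 0}
    - {"dx": 0.103,"dy": 0.0425,"dz": -0.015,"twist": 0}

```text
t: 9.9
eef_pos: [0.5011, -0.062, 0.0416]
ee_rot: [0.273, 1.569, -2.868]
force: [0.3, -0.5, 0.8]
width: 0.0499
```

```bash
python3 -c "
from h import *
togo([.5023,-.0615,.043],180)
pic('side','s10.png',(230,130,120,110),6)"
```

```text
t 9.9 pos [ 0.5011 -0.062   0.0416] head -179.97 d [-0.0014 -0.0005 -0.0012] twist 0.030730872031995204 q [ 0.27  0.31 -0.6   0.   -0.67 -0.27] F [ 0.3 -0.5  0.8] w 0.0499
```

View pics/s10.png

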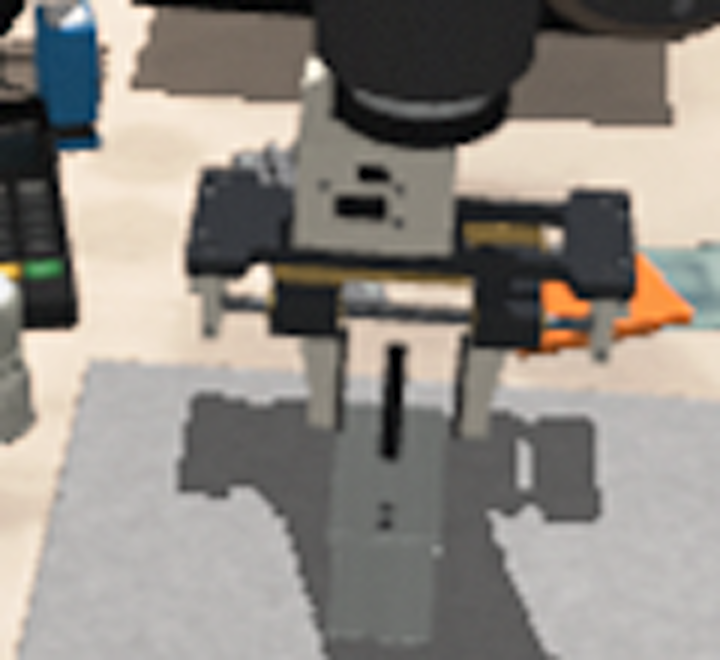

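Centred on the grip. Close firmly.

jog_arm:
  motion:
    - {"dx": 0,"dy": 0,"dz": 0,"twist": 0}
    - {"dx": 0,"dy": 0,"dz": 0,"twist": 0}
    - {"dx": 0,"dy": 0,"dz": 0,"twist": 0}
    - {"dx": 0,"dy": 0,"dz": 0,"twist": 0}
    - {"dx": 0,"dy": 0,"dz": 0,"twist": 0}
    - {"dx": 0,"dy": 0,"dz": 0,"twist": 0}
    - {"dx": 0,"dy": 0,"dz": 0,"twist": 0}
    - {"dx": 0,"dy": 0,"dz": 0,"twist": 0}
    - {"dx": 0,"dy": 0,"dz": 0,"twist": 0}
    - {"dx": 0,"dy": 0,"dz": 0,"twist": 0}
  gripper: 0
  newtons: 60

```text
t: 10.78
eef_pos: [0.502, -0.0618, 0.0428]
ee_rot: [-3.139, 1.57, 0.003]
force: [0.2, 1.0, 3.8]
width: 0.0098
```

```bash
python3 -c "
from h import *
togo([.510,.0,.043],180)
pic('side','s11.png',(230,150,120,150),5)"
```

```text
t 10.78 pos [ 0.502  -0.0618  0.0428] head -179.96 d [-0.0002 -0.0618 -0.0081] twist 0.03966642542923182 q [ 0.27  0.3  -0.6   0.   -0.67 -0.27] F [0.2 1.  3.8] w 0.0098
```

View pics/s11.png

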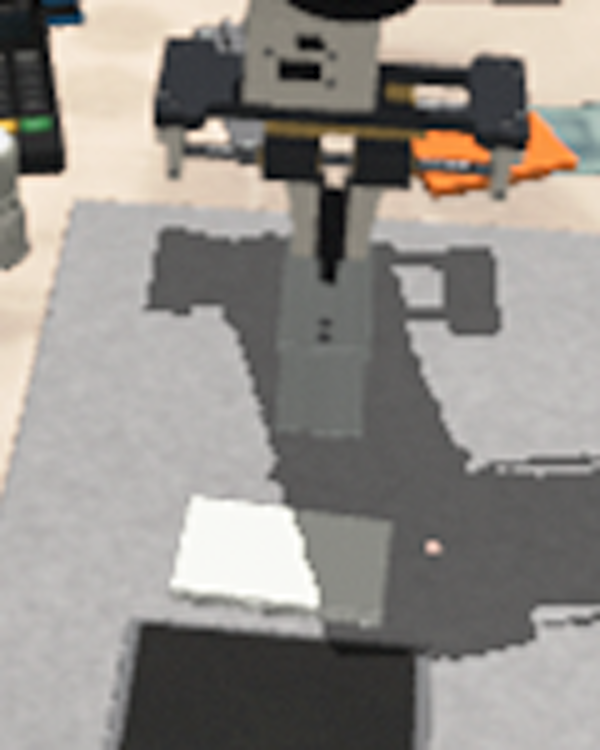

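jog_arm:
  motion:
    - {"dx": -0.0005,"dy": -0.008,"dz": -0.003,"twist": 0}
    - {"dx": -0.0005,"dy": -0.02,"dz": -0.006,"twist": 0}
    - {"dx": -0.0005,"dy": -0.032,"dz": -0.009,"twist": 0}
    - {"dx": -0.0005,"dy": -0.042,"dz": -0.009,"twist": 0}
    - {"dx": -0.0005,"dy": -0.047,"dz": -0.009,"twist": 0}
    - {"dx": -0.0005,"dy": -0.047,"dz": -0.009,"twist": 0}

```text
t: 11.33
eef_pos: [0.5106, -0.0134, 0.0429]
ee_rot: [-0.136, 1.571, 3.008]
force: [0.8, 0.4, -0.5]
width: 0.0098
```

```bash
python3 -c "
from h import *
togo([.511,-.014,.043],180)
pic('side','s12.png',(250,200,100,90),8)"
```

```text
t 11.33 pos [ 0.5106 -0.0134  0.0429] head -179.87 d [-0.0001  0.0006 -0.0004] twist 0.12939086028859492 q [ 0.36  0.31 -0.59 -0.   -0.68 -0.36] F [ 0.8  0.4 -0.5] w 0.0098
```

View pics/s12.png

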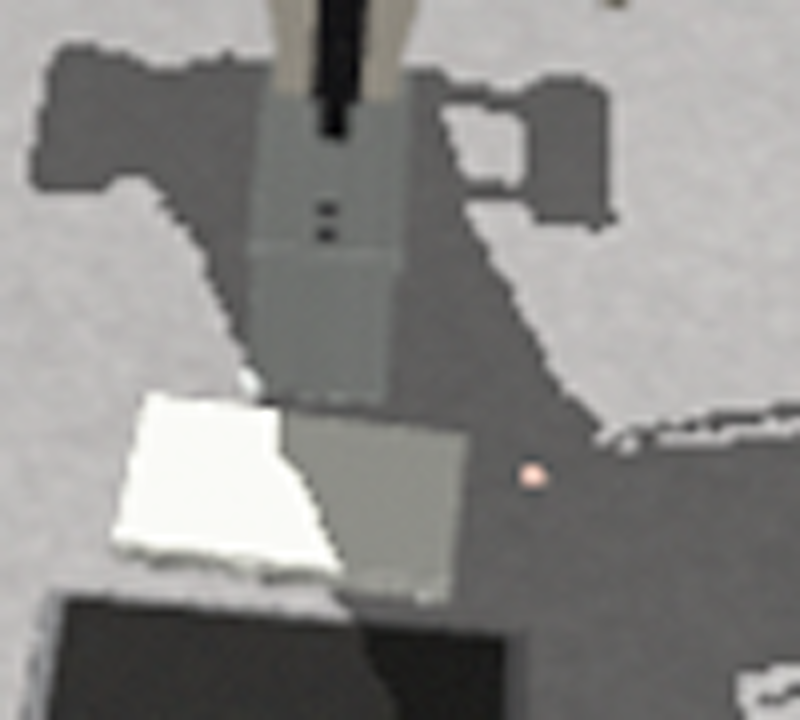

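jog_arm:
  motion:
    - {"dx": 0,"dy": -0.005,"dz": 0.001,"twist": 0}
    - {"dx": 0,"dy": -0.011,"dz": 0.001,"twist": 0}
    - {"dx": 0,"dy": -0.018,"dz": 0.001,"twist": 0}
    - {"dx": 0,"dy": -0.025,"dz": 0.001,"twist": 0}
    - {"dx": 0,"dy": -0.03,"dz": 0.001,"twist": 0}
    - {"dx": 0,"dy": -0.03,"dz": 0.001,"twist": 0}

```text
t: 11.88
eef_pos: [0.5098, 0.0161, 0.0431]
ee_rot: [-2.736, 1.571, 0.407]
force: [-0.4, 0.3, -2.4]
width: 0.0098
```

```bash
python3 -c "
from h import *
togo([.511,-.014,.043],180)
pic('side','s13.png',(250,200,100,90),8)"
```

```text
t 11.88 pos [0.5098 0.0161 0.0431] head -179.93 d [ 0.0001  0.0301 -0.0012] twist 0.07401934203096516 q [ 0.42  0.31 -0.59  0.   -0.68 -0.42] F [-0.4  0.3 -2.4] w 0.0098
```

View pics/s13.png

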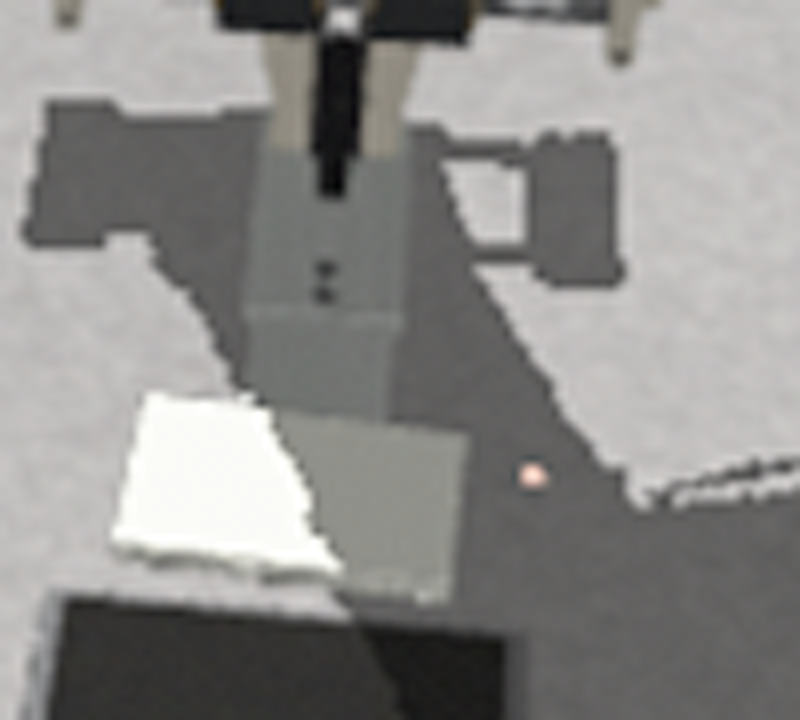

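jog_arm:
  motion:
    - {"dx": 0,"dy": -0.008,"dz": 0,"twist": 0}
    - {"dx": 0,"dy": -0.018,"dz": 0,"twist": 0}
    - {"dx": 0,"dy": -0.026,"dz": 0,"twist": 0}
    - {"dx": 0,"dy": -0.033,"dz": 0,"twist": 0}
    - {"dx": 0,"dy": -0.038,"dz": 0,"twist": 0}
    - {"dx": 0,"dy": -0.042,"dz": 0,"twist": 0}
    - {"dx": 0,"dy": -0.046,"dz": 0,"twist": 0}
    - {"dx": 0,"dy": -0.046,"dz": 0,"twist": 0}

```text
t: 12.6
eef_pos: [0.5097, 0.0618, 0.0431]
ee_rot: [-2.865, 1.571, 0.278]
force: [0.1, -0.4, -1.9]
width: 0.0094
```

```bash
python3 -c "
from h import *
togo([.511,.07,.043],180)
pic('side','s14.png',(250,200,100,90),8)"
```

```text
t 12.6 pos [0.5097 0.0618 0.0431] head -179.94 d [ 0.0001 -0.0082 -0.0013] twist 0.05786125305417045 q [ 0.5   0.31 -0.58  0.   -0.68 -0.5 ] F [ 0.1 -0.4 -1.9] w 0.0094
```

View pics/s14.png

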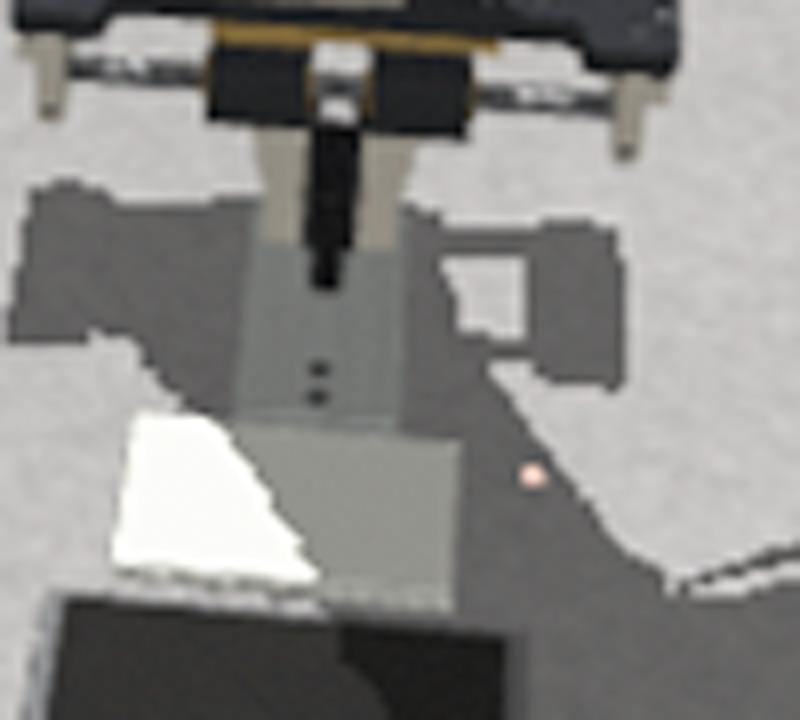

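jog_arm:
  motion:
    - {"dx": 0,"dy": -0.003,"dz": 0,"twist": 0}
    - {"dx": 0,"dy": -0.006,"dz": 0,"twist": 0}
    - {"dx": 0,"dy": -0.008,"dz": 0,"twist": 0}
    - {"dx": 0,"dy": -0.008,"dz": 0,"twist": 0}

```text
t: 12.98
eef_pos: [0.5097, 0.0695, 0.0431]
ee_rot: [-2.631, 1.571, 0.511]
force: [0.5, -0.7, -0.9]
width: 0.0097
```

jog_arm:
  motion:
    - {"dx": 0,"dy": -0.0015,"dz": 0,"twist": 0}
    - {"dx": 0,"dy": -0.003,"dz": 0,"twist": 0}
    - {"dx": 0,"dy": -0.003,"dz": 0,"twist": 0}

```text
t: 13.23
eef_pos: [0.509, 0.071, 0.0431]
ee_rot: [0.901, 1.569, -2.241]
force: [1.5, -8.3, 1.7]
width: 0.0095
```

```bash
python3 -c "
from h import *
togo([.511,.07,.043],180)
pic('side','s15.png',(250,200,100,90),8)"
```

```text
t 13.23 pos [0.509  0.071  0.0431] head -180.0 d [ 0.0001  0.001  -0.002 ] twist 0.0024400882587087835 q [ 0.52  0.31 -0.58  0.   -0.68 -0.52] F [ 1.5 -8.3  1.7] w 0.0095
```

View pics/s15.png

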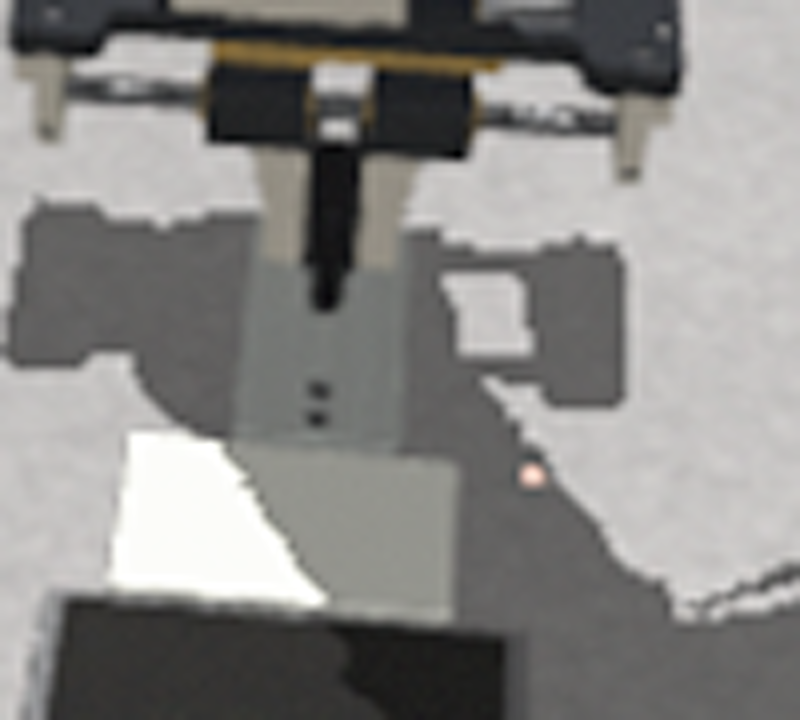

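jog_arm:
  motion:
    - {"dx": 0,"dy": 0.003,"dz": -0.001,"twist": 0}
    - {"dx": 0,"dy": 0.01,"dz": -0.001,"twist": 0}
    - {"dx": 0,"dy": 0.019,"dz": -0.001,"twist": 0}
    - {"dx": 0,"dy": 0.028,"dz": -0.001,"twist": 0}
    - {"dx": 0,"dy": 0.035,"dz": -0.001,"twist": 0}
    - {"dx": 0,"dy": 0.038,"dz": -0.001,"twist": 0}
    - {"dx": 0,"dy": 0.038,"dz": -0.001,"twist": 0}

```text
t: 13.87
eef_pos: [0.5105, 0.0332, 0.043]
ee_rot: [0.304, 1.571, -2.838]
force: [-0.8, 0.1, -2.1]
width: 0.0096
```

```bash
python3 -c "
from h import *
togo([.511,.034,.043],180)
pic('side','s16.png',(250,200,100,90),8)"
```

```text
t 13.87 pos [0.5105 0.0332 0.043 ] head 179.95 d [ 0.     -0.0008 -0.0005] twist -0.047250811070426835 q [ 0.45  0.31 -0.58 -0.   -0.68 -0.45] F [-0.8  0.1 -2.1] w 0.0096
```

View pics/s16.png

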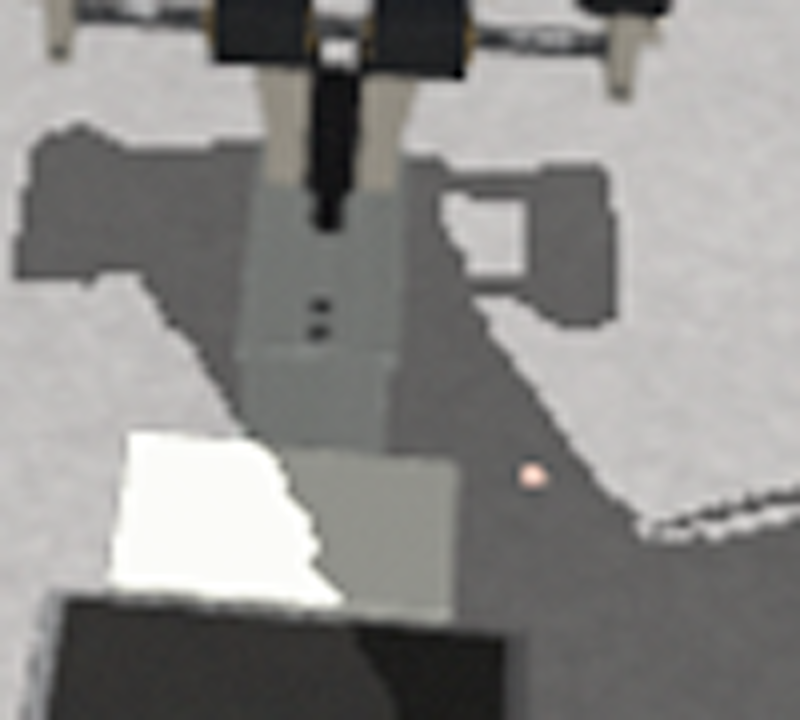

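jog_arm:
  motion:
    - {"dx": -0.003,"dy": 0,"dz": 0,"twist": 0}
    - {"dx": -0.007,"dy": 0,"dz": 0,"twist": 0}
    - {"dx": -0.0125,"dy": -0.001,"dz": 0,"twist": 0}
    - {"dx": -0.0175,"dy": -0.0025,"dz": 0,"twist": 0}
    - {"dx": -0.0225,"dy": -0.004,"dz": 0,"twist": 0}
    - {"dx": -0.0225,"dy": -0.004,"dz": 0,"twist": 0}

```text
t: 14.42
eef_pos: [0.5114, 0.0389, 0.067]
ee_rot: [-2.783, 1.569, 0.359]
force: [-0.0, -0.6, -2.6]
width: 0.0097
```

```bash
python3 -c "
from h import *
togo([.511,.034,.043],180)
pic('side','s17.png',(250,190,100,100),7)"
```

```text
t 14.42 pos [0.5114 0.0389 0.067 ] head -179.93 d [0.024  0.0049 0.0004] twist 0.06670096595030373 q [ 0.46  0.28 -0.56  0.   -0.73 -0.46] F [-0.  -0.6 -2.6] w 0.0097
```

View pics/s17.png

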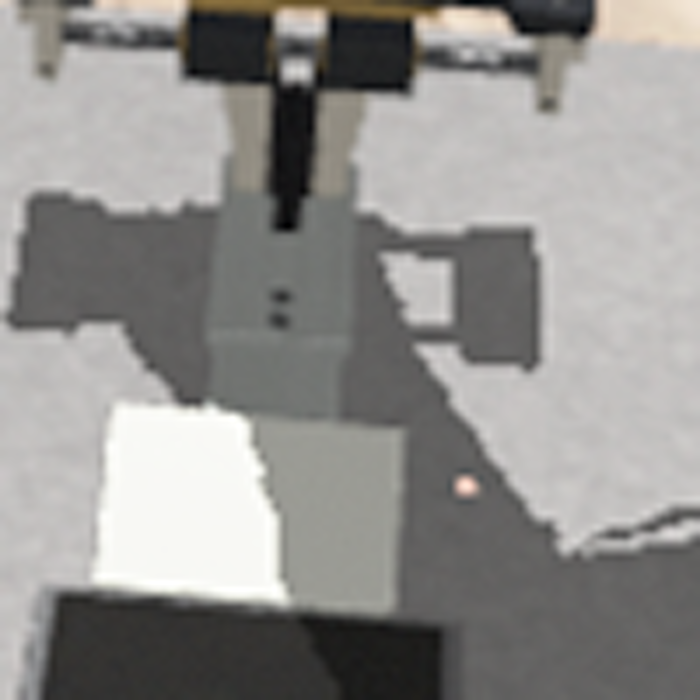

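jog_arm:
  motion:
    - {"dx": -0.003,"dy": -0.0015,"dz": 0,"twist": 0}
    - {"dx": -0.006,"dy": -0.0035,"dz": 0,"twist": 0}
    - {"dx": -0.009,"dy": -0.006,"dz": 0,"twist": 0}
    - {"dx": -0.012,"dy": -0.009,"dz": 0,"twist": 0}
    - {"dx": -0.0145,"dy": -0.0125,"dz": 0,"twist": 0}
    - {"dx": -0.0145,"dy": -0.0125,"dz": 0,"twist": 0}

```text
t: 14.97
eef_pos: [0.5111, 0.0514, 0.0807]
ee_rot: [-2.764, 1.57, 0.378]
force: [0.5, 0.1, -1.9]
width: 0.0098
```

```bash
python3 -c "
from h import *
togo([.511,.034,.043],180)
pic('side','s18.png',(250,190,100,100),7)"
```

```text
t 14.97 pos [0.5111 0.0514 0.0807] head -179.94 d [0.0377 0.0174 0.0002] twist 0.05767401549724127 q [ 0.48  0.26 -0.54  0.   -0.77 -0.48] F [ 0.5  0.1 -1.9] w 0.0098
```

View pics/s18.png

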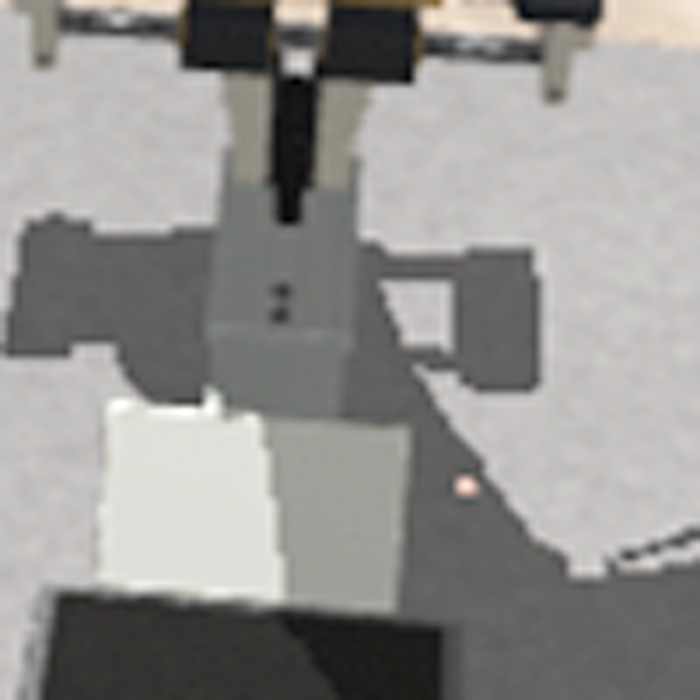

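jog_arm:
  motion:
    - {"dx": -0.0015,"dy": -0.003,"dz": 0,"twist": 0}
    - {"dx": -0.0025,"dy": -0.0065,"dz": 0,"twist": 0}
    - {"dx": -0.0035,"dy": -0.01,"dz": 0,"twist": 0}
    - {"dx": -0.004,"dy": -0.0135,"dz": 0,"twist": 0}
    - {"dx": -0.004,"dy": -0.017,"dz": 0,"twist": 0}
    - {"dx": -0.004,"dy": -0.017,"dz": 0,"twist": 0}

```text
t: 15.52
eef_pos: [0.5108, 0.0684, 0.0841]
ee_rot: [-2.568, 1.57, 0.575]
force: [-1.1, -0.5, -1.3]
width: 0.0097
```

```bash
python3 -c "
from h import *
togo([.511,.034,.043],180)
pic('side','s19.png',(250,190,100,100),7)"
```

```text
t 15.52 pos [0.5108 0.0684 0.0841] head -179.94 d [ 0.0411  0.0344 -0.0002] twist 0.05535281723643948 q [ 0.51  0.26 -0.54 -0.   -0.78 -0.51] F [-1.1 -0.5 -1.3] w 0.0097
```

View pics/s19.png

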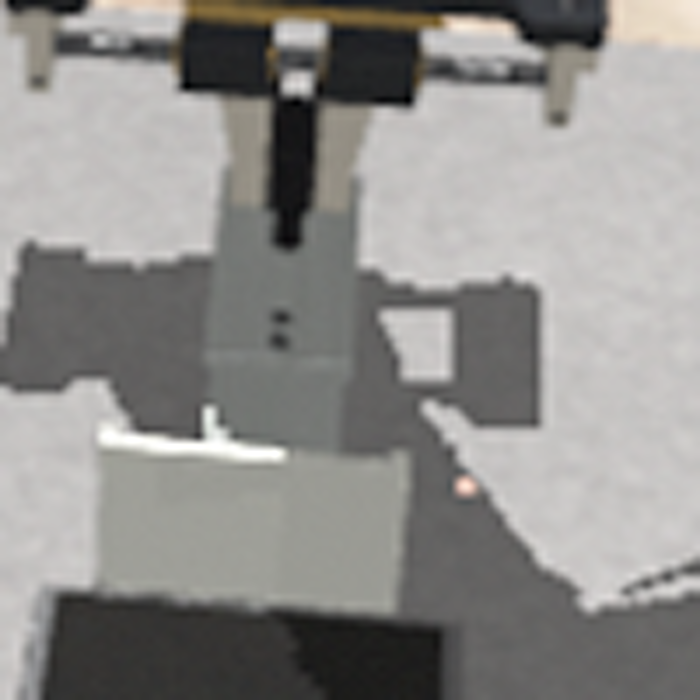

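Near upright (top edge now visible at (200,445) in the crop). Push on over slowly.

jog_arm:
  motion:
    - {"dx": 0,"dy": -0.002,"dz": 0,"twist": 0}
    - {"dx": 0,"dy": -0.005,"dz": 0,"twist": 0}
    - {"dx": 0,"dy": -0.008,"dz": 0,"twist": 0}
    - {"dx": 0,"dy": -0.01,"dz": 0,"twist": 0}
    - {"dx": 0,"dy": -0.012,"dz": 0,"twist": 0}
    - {"dx": 0,"dy": -0.012,"dz": 0,"twist": 0}

```text
t: 16.07
eef_pos: [0.5107, 0.08, 0.0841]
ee_rot: [-2.852, 1.571, 0.29]
force: [0.3, -0.8, -1.9]
width: 0.0094
```

```bash
python3 -c "
from h import *
togo([.511,.034,.043],180)
pic('side','s20.png',(250,190,100,100),7)"
```

```text
t 16.07 pos [0.5107 0.08   0.0841] head -179.96 d [ 0.0411  0.046  -0.0003] twist 0.04329323945239594 q [ 0.54  0.26 -0.53  0.   -0.78 -0.53] F [ 0.3 -0.8 -1.9] w 0.0094
```

View pics/s20.png

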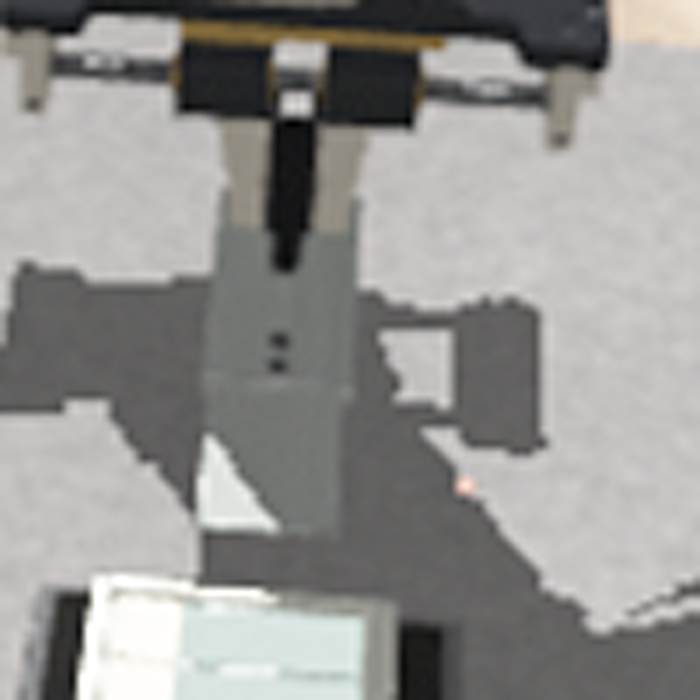

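jog_arm:
  motion:
    - {"dx": 0,"dy": 0.005,"dz": 0,"twist": 0}
    - {"dx": 0,"dy": 0.02,"dz": 0,"twist": 0}
    - {"dx": 0,"dy": 0.04,"dz": 0,"twist": 0}
    - {"dx": 0,"dy": 0.06,"dz": 0,"twist": 0}
    - {"dx": 0,"dy": 0.08,"dz": 0,"twist": 0}
    - {"dx": 0,"dy": 0.1,"dz": 0,"twist": 0}
    - {"dx": 0,"dy": 0.115,"dz": 0,"twist": 0}
    - {"dx": 0,"dy": 0.12,"dz": 0,"twist": 0}
    - {"dx": 0,"dy": 0.12,"dz": 0,"twist": 0}

```text
t: 16.87
eef_pos: [0.5104, -0.0416, 0.084]
ee_rot: [0.344, 1.571, -2.799]
force: [0.1, 1.0, -0.9]
width: 0.0092
```

```bash
python3 -c "
from h import *
togo([.511,-.04,.0438],180)
pic('side','s21.png',(230,210,110,110),7);pic('top','t21.png',(100,170,120,90),6)"
```

```text
t 16.87 pos [ 0.5104 -0.0416  0.084 ] head 179.91 d [ 0.0402 -0.0016 -0.0006] twist -0.08892955349773501 q [ 0.3   0.25 -0.54  0.   -0.78 -0.3 ] F [ 0.1  1.  -0.9] w 0.0092
```

View pics/s21.png

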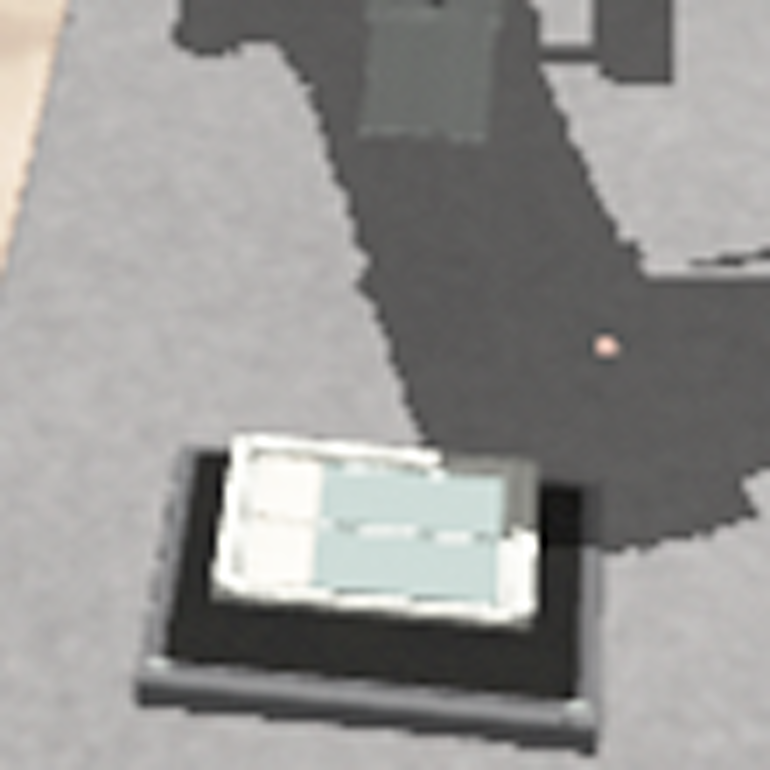

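View pics/t21.png

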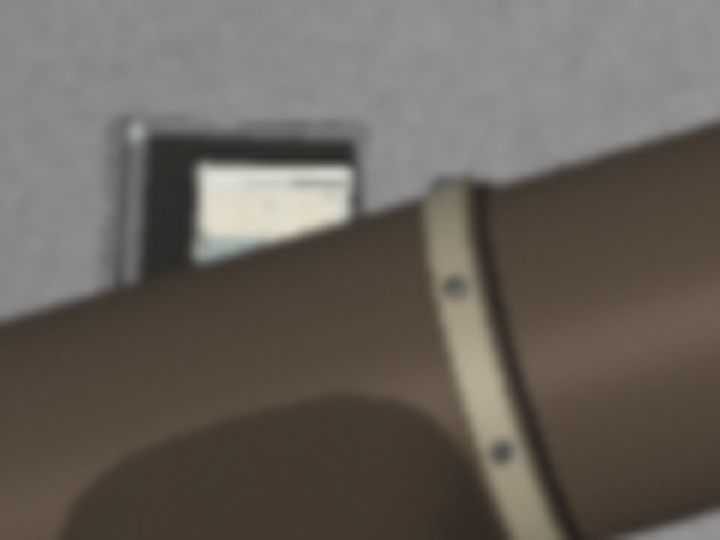

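```bash
python3 -c "
from h import *
S=lambda p:(230+p[0]/7,210+p[1]/7)
T=lambda p:(100+p[0]/6,170+p[1]/6)
print([ray('side',S(p),.031).round(4) for p in [(232,435),(540,458),(537,615),(215,590)]])
print([ray('top',T(p),.031).round(4) for p in [(354,165),(197,162)]])
print('bed front',[ray('side',S(p),.022).round(4) for p in [(188,448),(600,488)]],ray('top',T((365,130)),.022).round(4))
"
```

```text
[array([0.5636, 0.2147, 0.031 ]), array([0.4659, 0.2133, 0.031 ]), array([0.466 , 0.2758, 0.031 ]), array([0.5623, 0.2773, 0.031 ])]
[array([0.5628, 0.2099, 0.031 ]), array([0.563 , 0.2722, 0.031 ])]
bed front [array([0.5778, 0.2136, 0.022 ]), array([0.4463, 0.2155, 0.022 ])] [0.5779 0.2078 0.022 ]
```

jog_arm:
  motion:
    - {"dx": 0.008,"dy": 0,"dz": 0,"twist": 0}
    - {"dx": 0.02,"dy": 0,"dz": 0,"twist": 0}
    - {"dx": 0.03,"dy": 0,"dz": 0,"twist": 0}
    - {"dx": 0.036,"dy": 0,"dz": 0,"twist": 0}
    - {"dx": 0.039,"dy": 0,"dz": 0,"twist": 0}
    - {"dx": 0.0405,"dy": 0,"dz": 0,"twist": 0}
    - {"dx": 0.0405,"dy": 0,"dz": 0,"twist": 0}
    - {"dx": 0.0405,"dy": 0,"dz": 0,"twist": 0}

```text
t: 17.63
eef_pos: [0.511, -0.0402, 0.0438]
ee_rot: [-3.031, 1.57, 0.111]
force: [0.9, -0.7, -0.9]
width: 0.0097
```

jog_arm:
  motion:
    - {"dx": 0.0008,"dy": 0,"dz": 0,"twist": 0}
    - {"dx": 0.0013,"dy": 0,"dz": 0,"twist": 0}
    - {"dx": 0.0013,"dy": 0,"dz": 0,"twist": 0}

```text
t: 17.88
eef_pos: [0.5111, -0.0403, 0.0428]
ee_rot: [-2.957, 1.57, 0.185]
force: [-0.9, 0.0, 3.2]
width: 0.0098
```

jog_arm:
  motion:
    - {"dx": 0,"dy": 0,"dz": 0,"twist": 0}
    - {"dx": 0,"dy": 0,"dz": 0,"twist": 0}
    - {"dx": 0,"dy": 0,"dz": 0,"twist": 0}
    - {"dx": 0,"dy": 0,"dz": 0,"twist": 0}
    - {"dx": 0,"dy": 0,"dz": 0,"twist": 0}
    - {"dx": 0,"dy": 0,"dz": 0,"twist": 0}
    - {"dx": 0,"dy": 0,"dz": 0,"twist": 0}
  gripper: 0.05

```text
t: 18.47
eef_pos: [0.5107, -0.0403, 0.0422]
ee_rot: [-2.503, 1.571, 0.639]
force: [-0.1, 0.0, -0.7]
width: 0.0479
```

jog_arm:
  motion:
    - {"dx": -0.01,"dy": 0,"dz": 0,"twist": 0}
    - {"dx": -0.03,"dy": 0,"dz": 0,"twist": 0}
    - {"dx": -0.06,"dy": 0,"dz": 0,"twist": 0}
    - {"dx": -0.09,"dy": 0,"dz": 0,"twist": 0}
    - {"dx": -0.12,"dy": 0.03,"dz": 0,"twist": 0}
    - {"dx": -0.14,"dy": 0.07,"dz": 0,"twist": 0}
    - {"dx": -0.14,"dy": 0.11,"dz": 0,"twist": 0}
    - {"dx": -0.14,"dy": 0.15,"dz": 0,"twist": 0}
    - {"dx": -0.14,"dy": 0.19,"dz": 0,"twist": 0}
    - {"dx": -0.14,"dy": 0.23,"dz": 0,"twist": 0}
    - {"dx": -0.14,"dy": 0.23,"dz": 0,"twist": 0}
    - {"dx": -0.14,"dy": 0.23,"dz": 0,"twist": 0}

```text
t: 19.47
eef_pos: [0.51, -0.2725, 0.1825]
ee_rot: [0.074, 1.57, -3.071]
force: [-0.5, 0.6, -1.3]
width: 0.0499
```

```bash
python3 -c "
from h import *
togo([.511,-.04,.0438],180)
pic('side','s22.png',(200,170,180,150),4);pic('top','t22.png',(60,150,250,150),3)"
```

```text
t 19.47 pos [ 0.51   -0.2725  0.1825] head 179.8 d [ 1.387e-01 -2.325e-01 -2.000e-04] twist -0.20402942075079977 q [-0.15  0.24 -0.28  0.   -1.04  0.15] F [-0.5  0.6 -1.3] w 0.0499
```

View pics/s22.png

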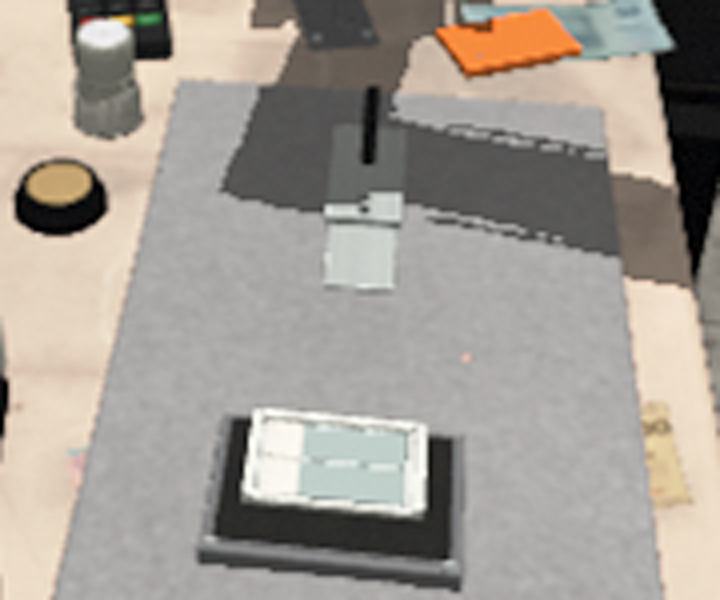

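View pics/t22.png

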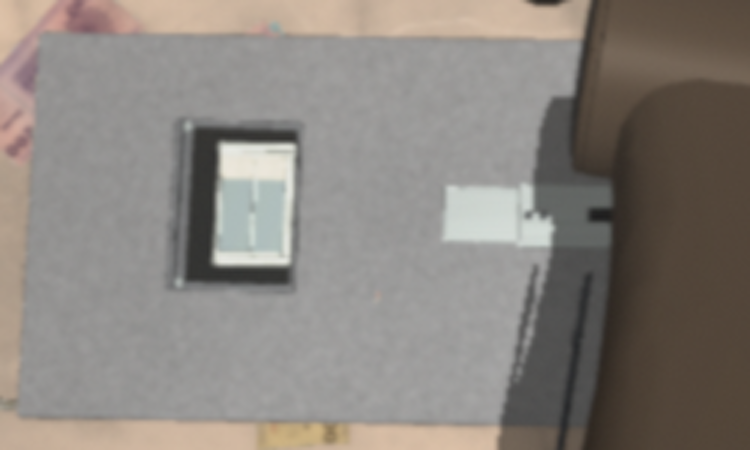

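The side and top pictures show the holder slides-up and flat on the pad, at about (340,460) in the side crop. The lifter lies flat on the board at about (362,210) and is clear of it. Handing in.

```bash
python3 -c "
from h import *
print(arm.job_done())"
```

```text
the job is handed in; nothing more can be done
None
```

The slide holder now lies flat on the bed with its glass slides up, and the job was handed in at about 19.5 s of the 61 s allowed.

- **Laying the lifter down:** I drew it out of the stand by the neck and stood it on its edge on the board. The jog moves can't tilt the tool, so I opened the fingers and pushed the lifter over with one finger until it fell onto its sole. It lay free before I took it by the grip.
- **Turning the holder:** I slid the blade under the open edge and pushed the holder against the bed; the wrist reading there was about 8 N. I then backed off, raised the edge in an arc and tipped it over past upright. The gripper did not touch the holder.
- **Putting the lifter down:** I lowered it onto its sole on the board and let go. I then moved the arm clear.

**Last checks:**
- **Holder:** in both cameras it is flat on the pad with the slides up. Its front edge is level with the bed's front edge to within about 2 mm, which is as fine as the calibration can tell.
- **Lifter:** it lies flat on its sole, with its tip about 0.11 m from the holder.
- **Other objects:** the ink tin and the grey stamp are undisturbed in the final side view. I never moved near the dropper, but it is not in the final crops, so I did not check it.
- **Forces:** the wrist force readings stayed below about 10 N at the end of every move. No check failed or disagreed.

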